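# Open the worn combination lock box on the restorer's bench

## Robot

A 7-joint arm with a two-finger parallel gripper is mounted at the origin on the work surface. World frame = base frame: x ahead of the robot, y to its left, z up, the work surface at z = 0. Lengths are in m, angles in rad, forces in N, time in s.
With the tool pointing down it reaches from about 0.4 to 0.875 m from the base axis. Payload 19.3 kg.
Tool frame: the origin (TCP) lies on the centre line of the jaws, within the pads' length; the fingertips stand 8 mm ahead of it and the grasp point (between the pads) lies 11 mm behind it (ctrl.tip_extent is the distance from the TCP to the fingertips, in m); x points along the fingers, y is the direction in which the jaws open and shut, and the axes are right-handed (so a half turn about x gives the same grasp; the last joint's range is limited). The gripper opens to 85 mm and grips with 20 to 120 N. Pads are 22 mm wide; open, the fingers measure 114 mm over their backs; the gripper's body (76 mm by 85 mm) begins 54 mm behind the grasp point. The pads swing forward as they close: fully open they stand 13 mm farther back than shut.
Start: joints at [-1.32, 0.521, -0.036, 1.599, 0.021, 1.021, -0.113], TCP at [0.197, 0.593, 0.239] pointing down, gripper open.
Joint ranges: [-2.91, 2.91], [-0.3, 2.13], [-1.5, 1.42], [0.17, 2.43], [-1.26, 4.41], [0.16, 1.93], [-2.52, 2.52]. Speed limits (rad/s): [1.89, 1.89, 2.39, 2.39, 3.01, 3.01, 3.01].

## Interface

Orientations are given as a rotation vector (axis times angle).
In Python, from plant import ctrl, viewer gives the robot as it stands.
- The arm moves only by the shell command python3 -m jog 'ROWS' [FORCE]. ROWS is JSON, a list of rows, each a list of 3 entries, a list of its own where there are three numbers: the shift along the world's x, y, z in units of 50 mm (1.0 is 50 mm), then the turn about the world's z in degrees, then the finger opening in mm, from 0 to 85.4. In form: [[[x, y, z], yaw, fingers], ...]. A call has 1 to 20 rows; each row shifts and turns the pose as measured when the row begins; what a row does not reach is not made up. A row lasts 1/10 s, in which the tool goes at most 50 mm and 8.59 degrees, less where a joint would pass 70% of its speed; a pose out of reach is approached as far as the arm can. A call is refused whole if a number of a shift passes 1 or a number of a turn 8.59, either way. A call with a gripper value outside its range is refused whole. The fingers move at their own pace and stop on an object; FORCE is the grip in N (left out, the last holds). Time passes only in rows, so rows that do not move let the fingers close. It gives the time, the measured TCP pose, the force and the opening at its end, in the units of the state.
- ctrl.read_state(): the state, without advancing time (a new reading comes with each control period).
- viewer.read_camera(name): name is "scene" or "top" or "wrist"; returns (picture, depth): 400x640x3 uint8, blue, green, red; 400x640 float32, m along the optical axis (not along the pixel's ray), 0 where there is no reading.
- viewer.get_calibration(name): a dict with "K" (3x3 intrinsics, pixels), "cam_to_world" (4x4, takes a point from camera to world coordinates); the wrist camera has in their place "hand_eye" (4x4, takes a point from camera to tool coordinates, whose origin is the TCP and whose axes are the tool frame's). Camera axes: x right, y up, looking along -z (the intrinsics and any distortion apply to the point x, -y, -z); pixel columns grow to the right and rows downward; lengths in m; the calibration is good to about 2 mm. The wrist camera is an equidistant fisheye: a pixel r from the principal point sees the ray r / f radians off the axis. A picture is of the moment at which its call begins: read the wrist's pose just before it. get_calibration takes no time and is no camera call.
- ctrl.job_done(): hands the job in, once; it reports no verdict.
The state is a dict: "time": time; "joint_pos": joint angles; "qvel": joint speeds; "joint_torque": joint torques, N m; "tool_pos": TCP position; "eef_rot": TCP orientation; "ft_force": force on the tool from outside, world axes, zero at the start; "ft_torque": the same for the moment, N m; "finger_gap": finger opening in m.
Only numpy, scipy, OpenCV 4.12 (cv2) and the standard library are available. Lean on these libraries where they do the work, as an engineer would, in place of code of your own. Each camera call takes 0.05 s, during which the arm holds its last target.

## Task

Open the fittings box: set the left dial to 3 and then the right dial to 7. The right-hand dial is worn and now frees somewhere past 7 and before 8, so from 7 ease it on slowly by feel, and stop and let go as soon as the spring latch drops, without forcing a dial or the lid against the latch. Then slide the lid open as far as it goes, leave the other things on the bench where they are, and let go.

Things in the scene. Friction and masses are not known exactly. Their poses are not given: they have to be found in the camera images.
- lockbox: green steel box, 150 (x) by 340 (y) by 80 mm high, immovable; origin at the centre of its underside, x away from the robot at zero yaw, y to its left. Left part (y -30 to 170) is the lock, right part the compartment under the lid. Left dial axis at (0, 120), right dial axis at (0, 20) mm; a white index mark on its top lies on the -x side of each dial.
- dial_a (a joint): left dial, rad; grows as it turns clockwise seen from above (stops at 0 and 5.7). Number n is at the index mark at n x 0.6283, so 3 is 1.885. At value q the bar grip lies along the direction at angle -q (counter-clockwise positive) from the box's x axis. Its gate is wide: within 0.15 rad is right. Turning takes 0.05 to 0.15 N m. Starts at 0.5 to 1.45.
- dial_b (a joint): right dial, same meaning: 7 is 4.398, 8 is 5.027. Starts at 3.55 to 4.1. Worn: its gate is at an unknown value 4.53 to 4.95, about 0.12 rad wide. With the left dial right, the latch nose drops into it as it comes by (turn slower than 0.3 rad/s); then the dial is locked and resists steeply: turning on presses the gate wall on the latch, 26 mm off the axis: stay below 0.2 N m.
- dial_a_grip (a point): point on the left dial's axis at the height to grip. The dial is a black disc 68 mm across, top at z = 95 mm, white numbers 0 to 9 printed 36 degrees apart, with a bar grip 44 mm long, 14 mm thick, from z = 95 to 129 mm (0 printed at one end, 5 at the other). This point is at z = 118 mm. The other dial's axis is 100 mm away.
- dial_b_grip (a point): the same point on the right dial
- latch (a joint): spring latch, m: 0 locked, 0.008 dropped. A steel bar 8 mm wide along y behind the dials (x = 48 mm of the box, top with guides at z = 95 mm), pushed by a 2 N spring towards the dials (-x); it drops by itself, at once, when both dials are right. While locked, its tooth stops a block on the lid.
- latch_tooth (a point): top of the latch's tooth, at the latch's right-hand end over the lid's left part: a block 18 (x) by 8 (y) by 8 mm; with the latch locked it is at x = 53, y = -58, z = 93 mm of the box
- lid (a joint): sliding lid, m: 0 closed, 0.10 open at its stop; it slides to the box's right (its -y), overhanging the end, and stays where it is left; sliding takes 2 to 4 N. With the latch locked it moves only 4 mm.
- lid_grip (a point): grip point of the lid's steel bar handle: bar 50 mm along the box's x, 12 mm thick along y, standing on the lid from z = 83 to 117 mm; the point is on its centre line at z = 106 mm; at closed lid it is at x = -5, y = -120 mm of the box
- spacer: bystander: brass ring 24 mm across, 10 mm high, lying on the box's top in front of and between the dials; origin under its centre
- driver: bystander: screwdriver 170 mm long lying on the bench in front of the box
- jar: bystander: clear jar 52 mm across, 60 mm high, behind the left dial; origin under its centre
- reel: bystander: solder reel 56 mm across, 32 mm high, standing flat left of the box
- swabs: bystander: wooden tub of cotton swabs, 52 mm across, 75 mm high, behind the box
- hood: bystander: green enamelled cover, 100 by 160 by 32 mm, behind the box's right part
- grille: bystander: brass grille 130 by 70 by 8 mm, lying on the bench right of the box, beyond the open lid

How it is judged:
By the outcome, as a careful person would: the job done as asked, in the order asked, and still so for the second after the job is handed in, with the robot touching nothing.
It also fails if it takes over 64 s, if anything falls off the work surface, if the arm or the gripper's body presses on something with over 40 N, if the wrist force passes 120 N, or if a joint passes its speed limit or range.

## Working session

There is one attempt and no reset: what is moved stays moved. The work goes in short steps, Python scripts to look and compute and a shell command to move; the robot and the scene stay as the last step left them, time stands still between calls to the robot, and variables do not carry over. Pictures are saved under pics/ and viewed, and the job is handed in when it is done.

```bash
ls; mkdir -p pics; python3 - <<'E'
from plant import ctrl, viewer
import cv2,numpy as np
s=ctrl.read_state(); print(s)
for n in("scene","top","wrist"):
    p,d=viewer.read_camera(n); cv2.imwrite(f"pics/{n}0.png",p); np.save(f"pics/{n}0.npy",d)
    c=viewer.get_calibration(n); print(n,{k:np.round(v,4).tolist() if not isinstance(v,str) else v for k,v in c.items()})
E
```

```text
pics
{'time': 0.0, 'joint_pos': array([-1.32023499,  0.52201425, -0.03631361,  1.5999684 ,  0.02120201,
        1.02108878, -0.11278882]), 'qvel': array([-2.73802268e-04,  6.54840598e-04, -1.09660413e-03, -1.16368178e-03,
        3.90001711e-04, -1.11731842e-05, -2.43936409e-03]), 'joint_torque': array([-9.06697151e-04, -9.27072644e+01,  1.97921567e+00, -3.69950008e+01,
        1.76903279e-02,  8.02005030e-03,  5.95435449e-05]), 'tool_pos': array([0.19699986, 0.59281793, 0.23873991]), 'eef_rot': array([ 0.25088219,  1.55618719, -0.25260051]), 'ft_force': array([ 0.59411036, -0.09074904,  0.10025757]), 'ft_torque': array([0.05143852, 0.00424082, 0.00521833]), 'finger_gap': 0.08518151204566385}
scene {'K': [[463.9689, 0.0, 314.0327], [0.0, 463.9689, 203.6136], [0.0, 0.0, 1.0]], 'cam_to_world': [[-0.8723, -0.4117, 0.2638, 0.8585], [0.4887, -0.7195, 0.4934, 0.4193], [-0.0133, 0.5593, 0.8288, 0.9338], [0.0, 0.0, 0.0, 1.0]]}
top {'K': [[400.2769, 0.0, 315.067], [0.0, 400.2769, 202.3476], [0.0, 0.0, 1.0]], 'cam_to_world': [[0.0019, 0.9957, -0.0929, 0.4746], [-1.0, 0.0015, -0.0044, -0.0414], [-0.0042, 0.0929, 0.9957, 1.153], [0.0, 0.0, 0.0, 1.0]]}
wrist {'K': [[309.7069, 0.0, 324.6009], [0.0, 309.7069, 197.1642], [0.0, 0.0, 1.0]], 'hand_eye': [[-0.001, 0.27, -0.9629, -0.1344], [1.0, -0.0004, -0.0012, -0.0006], [-0.0007, -0.9629, -0.27, -0.0664], [0.0, 0.0, 0.0, 1.0]]}
```

View pics/top0.png

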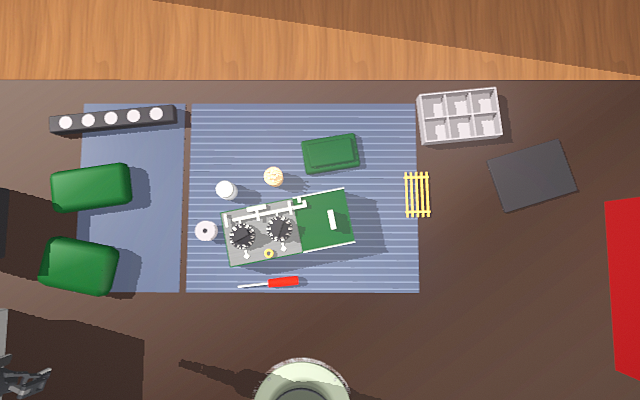

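View pics/scene0.png

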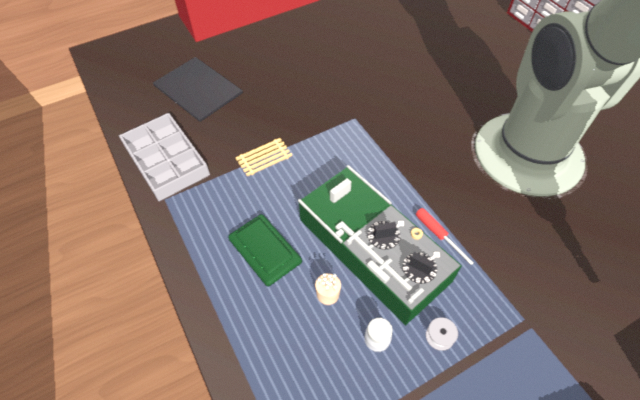

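The top view shows the box centred near (288,227), turned a little counter-clockwise. The left dial is at about (242,236), the right dial at (280,229) and the handle at (332,219). Next I'll zoom in and measure.

```bash
python3 - <<'E'
import cv2
p=cv2.imread("pics/top0.png")[165:295,200:365]; cv2.imwrite("pics/top0c.png",cv2.resize(p,None,fx=4.5,fy=4.5,interpolation=cv2.INTER_CUBIC))
p=cv2.imread("pics/scene0.png")[160:320,290:480]; cv2.imwrite("pics/scene0c.png",cv2.resize(p,None,fx=3.7,fy=3.7,interpolation=cv2.INTER_CUBIC))
E
```

```text
(no output)
```

View pics/top0c.png

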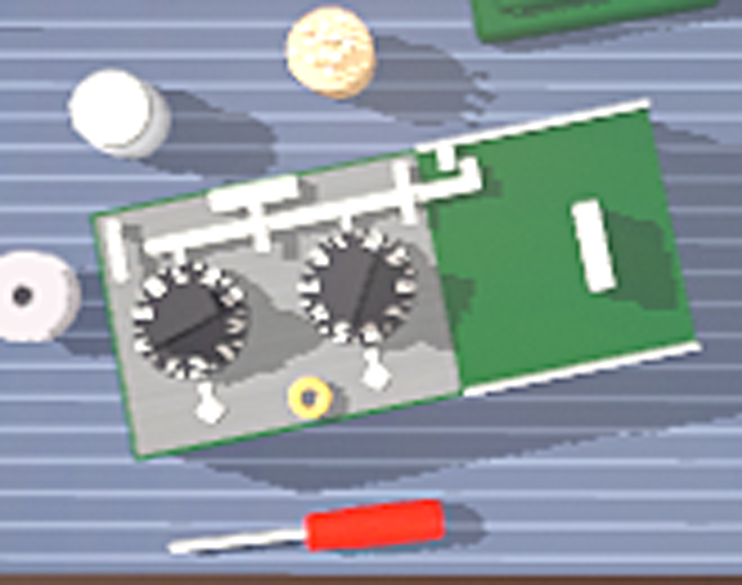

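View pics/scene0c.png

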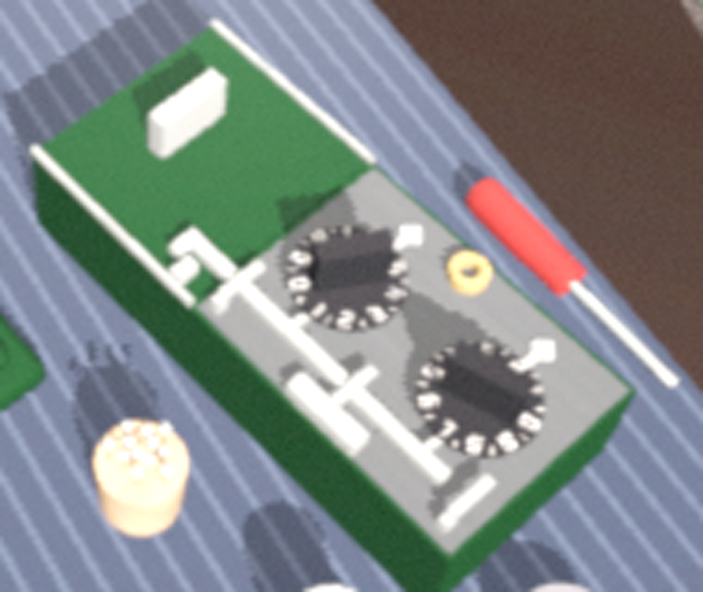

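```bash
cat > h.py <<'E'
import numpy as np, cv2
from scipy.spatial.transform import Rotation as R
from scipy.optimize import least_squares
from plant import ctrl, viewer
def ray(name,u,v,pose=None):
    c=viewer.get_calibration(name);K=c["K"];x=(u-K[0,2])/K[0,0];y=(v-K[1,2])/K[1,1]
    if name=="wrist":
        r=np.hypot(x,y); s=np.sin(r)/r if r>1e-9 else 1; d=np.array([x*s,-y*s,-np.cos(r)])
        T=np.eye(4);T[:3,:3]=R.from_rotvec(pose[1]).as_matrix();T[:3,3]=pose[0];T=T@c["hand_eye"]
    else: d=np.array([x,-y,-1.]);T=c["cam_to_world"]
    return T[:3,3],T[:3,:3]@d
def at_z(name,u,v,z,pose=None):
    o,d=ray(name,u,v,pose);return o+d*(z-o[2])/d[2]
def fit(box,world):
    # box xy list, world xy list -> (x,y,yaw)
    b=np.array(box);w=np.array(world)
    f=lambda p:((b@np.array([[np.cos(p[2]),np.sin(p[2])],[-np.sin(p[2]),np.cos(p[2])]])+p[:2])-w).ravel()
    r=least_squares(f,[*w.mean(0),0.1]);return r.x,f(r.x).reshape(-1,2)
E
python3 - <<'E'
from h import *
pts=[((137,458),(-75,170),80),((95,213),(75,170),80),((190,321),(0,120),95),((357,286),(0,20),95),((594,200+46),(-5,-120),117)]
b=[];w=[]
for (u,v),q,z in pts:
    p=at_z("top",u/4.5+200,v/4.5+165,z/1000);b.append((q[0]/1e3,q[1]/1e3));w.append(p[:2])
x,r=fit(b,w);print(x,np.degrees(x[2]));print(r*1000);print(np.array(w))
print(R.from_rotvec(ctrl.read_state()["eef_rot"]).as_matrix().round(3))
d=np.load("pics/top0.npy");print(d[226:234,236:246:2])
for n,(u,v),z in [("jar",(110,98),60),("reel",(27,296),32),("swabs",(332,50),75),("spacer",(310,397),90)]:
    print(n,at_z("top",u/4.5+200,v/4.5+165,z/1000).round(3))
E
```

```text
[0.50761222 0.03667409 0.19703693] 11.289384266639914
[[-1.74079327  1.0257227 ]
 [ 0.57404994  2.15959592]
 [ 1.12604171 -0.75913126]
 [ 0.06868881 -1.17873282]
 [-0.02798719 -1.24745457]]
[[ 0.40252423  0.18767669]
 [ 0.54730703  0.21590749]
 [ 0.48299444  0.15511133]
 [ 0.50362824  0.05746584]
 [ 0.52622868 -0.08073539]]
[[-0.     0.315  0.949]
 [-0.001  0.949 -0.315]
 [-1.    -0.001  0.   ]]
[[1.0591578 1.05786   1.0571123 1.0539067 1.0571761]
 [1.0584944 1.0583701 1.0552562 1.056599  1.0613576]
 [1.0555131 1.057241  1.0571612 1.055751  1.0562137]
 [1.054578  1.0594549 1.0547204 1.058916  1.0535794]
 [1.055282  1.0564582 1.057386  1.0582759 1.0569258]
 [1.0556992 1.054783  1.0564526 1.0535829 1.0259491]
 [1.0562984 1.0548264 1.0587895 1.0205271 1.0190656]
 [1.055175  1.0553361 1.0217146 1.0215291 1.0237763]]
jar [0.619 0.213 0.06 ]
reel [0.499 0.269 0.032]
swabs [0.647 0.076 0.075]
spacer [0.439 0.085 0.09 ]
```

```bash
python3 -m jog '[[[0.47,-0.73,0],-4,45],[[0.47,-0.73,0],-4,45],[[0.47,-0.73,0],-4,45],[[0.47,-0.73,0],-4,45],[[0.47,-0.73,0],-4,45],[[0.47,-0.73,0],-4,45],[[0.47,-0.73,0],-4,45],[[0.47,-0.73,0],-4,45],[[0.47,-0.73,0],-4,45],[[0.47,-0.73,0],-4,45],[[0.47,-0.73,0],-4,45],[[0.47,-0.73,0],-4,45],[[0,0,0],0,45]]' 25
python3 - <<'E'
from h import *
s=ctrl.read_state();p,d=viewer.read_camera("wrist");cv2.imwrite("pics/w1.png",p)
np.savez("pics/w1.npz",pos=s["tool_pos"],rot=s["eef_rot"])
M=R.from_rotvec(s["eef_rot"]).as_matrix();print(s["time"],s["tool_pos"],np.degrees(np.arctan2(M[1,1],M[0,1])),s["ft_force"],s["joint_pos"])
E
```

```text
time: 1.45
tool_pos: [0.4837, 0.1351, 0.2374]
eef_rot: [0.925, 1.367, -0.925]
ft_force: [-1.3, 0.3, -0.4]
finger_gap: 0.0454
1.45 [0.48370963 0.1351297  0.23743969] 21.77553226420498 [-1.30369422  0.32205623 -0.36859846] [-0.62974489  0.34205655  0.30627121  1.93165651 -0.13212192  0.88769396
  0.12360377]
```

View pics/w1.png

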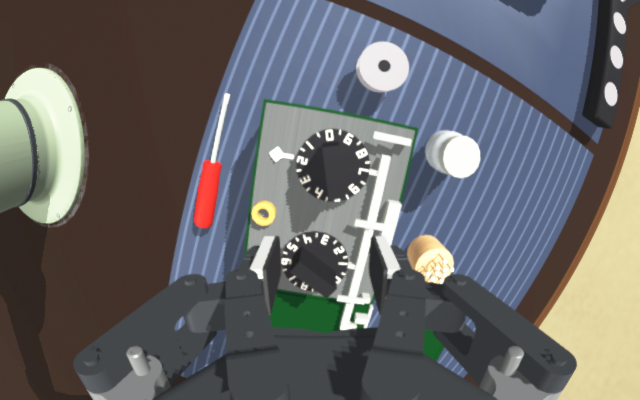

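Wrist view: the left dial centre is at about (333,165) with "2" almost at the index mark (277,154). The right dial is at about (315,263) with "6" near its mark. Zooming in.

```bash
python3 - <<'E'
import cv2
p=cv2.imread("pics/w1.png")[90:310,235:425]; cv2.imwrite("pics/w1c.png",cv2.resize(p,None,fx=2.7*1.0,fy=2.7,interpolation=cv2.INTER_CUBIC))
p=cv2.imread("pics/w1.png")[120:210,260:390]; cv2.imwrite("pics/w1d.png",cv2.resize(p,None,fx=6,fy=6,interpolation=cv2.INTER_CUBIC))
p=cv2.imread("pics/w1.png")[220:310,260:390]; cv2.imwrite("pics/w1e.png",cv2.resize(p,None,fx=6,fy=6,interpolation=cv2.INTER_CUBIC))
E
```

```text
(no output)
```

View pics/w1d.png

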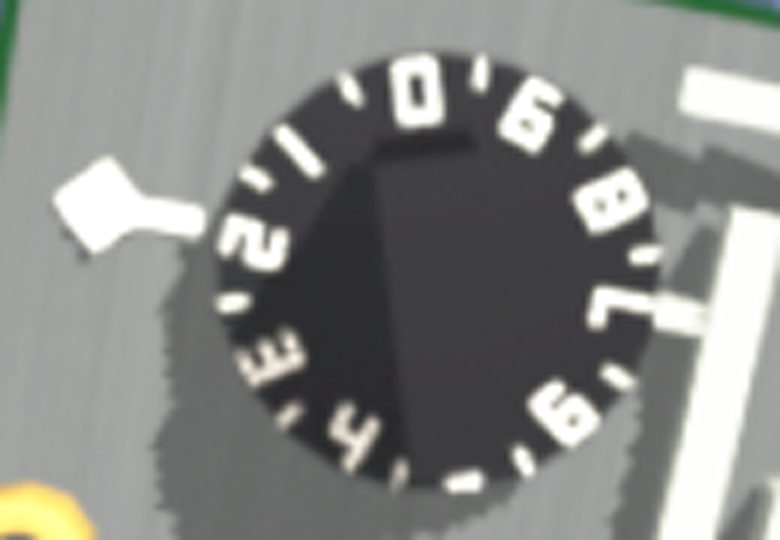

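View pics/w1e.png

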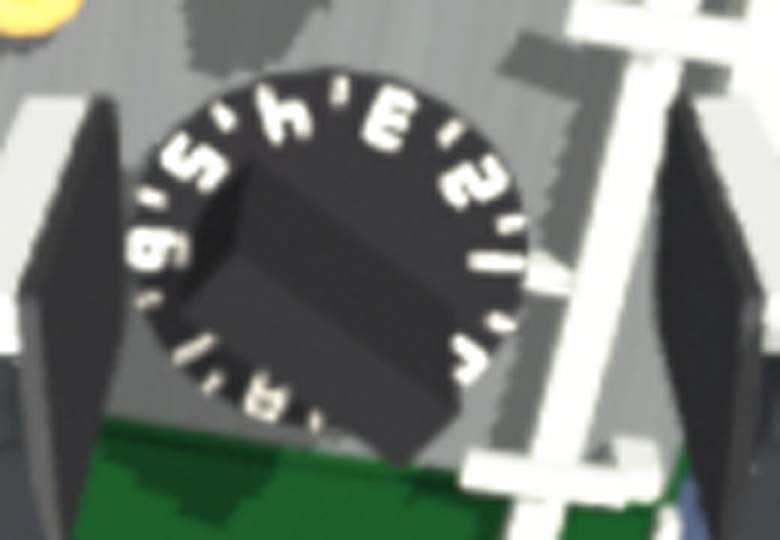

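```bash
cat > dials.py <<'E'
from h import *
def dial(pose,pts,yaw,z=0.095):
    n=np.array(list(pts.keys()));W=np.array([at_z("wrist",u,v,z,pose)[:2] for u,v in pts.values()])
    def f(p):
        a=yaw+np.pi+n*np.pi/5-p[2]; return (W-(p[:2]+p[3]*np.c_[np.cos(a),np.sin(a)])).ravel()
    best=min((least_squares(f,[*W.mean(0),q,0.028]) for q in np.arange(0,6.3,1)),key=lambda r:r.cost)
    return best.x, np.sqrt(best.cost*2/len(n))
E
python3 - <<'E'
from dials import *
s=np.load("pics/w1.npz");pose=(s["pos"],s["rot"])
c=lambda u,v,oy:(260+u/6-.4,oy+v/6-.4)
A={k:c(*v,120) for k,v in {0:(418,90),1:(300,152),2:(253,242),3:(270,357),4:(352,436),6:(565,412),7:(612,307),8:(610,200),9:(532,113)}.items()}
B={k:c(*v,220) for k,v in {6:(158,250),5:(195,162),4:(285,115),3:(390,118),2:(473,185),1:(497,262),7:(192,348),8:(268,398)}.items()}
yaw=.197
a,ea=dial(pose,A,yaw);b,eb=dial(pose,B,yaw)
v=a[:2]-b[:2];print(a,ea,b,eb,np.linalg.norm(v),np.arctan2(-v[0],v[1]))
E
```

```text
[ 0.48451232  0.15572156 13.81849919  0.02823718] 0.0008648493778549785 [0.50492206 0.05780637 3.64024684 0.02850225] 0.0009952618489511684 0.10001970441186403 0.2055005015035304
```

```bash
python3 -m jog '[[[0.01,0.2,-0.6],3.8,45],[[0,0.2,-0.6],3.8,45],[[0,0,-0.5],0,45],[[0,0,0],0,45]]'
cat > st.py <<'E'
from h import *
import sys
s=ctrl.read_state();M=R.from_rotvec(s["eef_rot"]).as_matrix();print(round(s["time"],2),s["tool_pos"].round(4),"psi",np.degrees(np.arctan2(M[1,1],M[0,1])).round(2),"down",M[:,0].round(3),"F",s["ft_force"].round(2),"T",s["ft_torque"].round(3),"gap",round(s["finger_gap"],4))
E
python3 st.py
```

```text
time: 1.9
tool_pos: [0.4819, 0.161, 0.1501]
eef_rot: [0.816, 1.417, -0.812]
ft_force: [-0.5, 0.4, 1.1]
finger_gap: 0.0451
1.9 [0.4819 0.161  0.1501] psi 30.15 down [-0.002  0.004 -1.   ] F [-0.46  0.4   1.06] T [-0.002 -0.007  0.037] gap 0.0451
```

```bash
python3 -m jog '[[[0.05,-0.12,-0.1],-0.9,45],[[0,0,0],0,45]]'; python3 st.py
```

```text
time: 2.1
tool_pos: [0.4845, 0.1555, 0.146]
eef_rot: [0.828, 1.412, -0.823]
ft_force: [0.2, 0.7, 0.5]
finger_gap: 0.0451
2.1 [0.4845 0.1555 0.146 ] psi 29.25 down [-0.001  0.004 -1.   ] F [0.19 0.72 0.48] T [-0.017 -0.007  0.041] gap 0.0451
```

```bash
python3 -m jog '[[[0,0,-0.4],0,45],[[0,0,-0.36],0,45],[[0,0,0],0,45]]'; python3 st.py; python3 - <<'E'
from h import *
s=ctrl.read_state();p,d=viewer.read_camera("wrist");cv2.imwrite("pics/w2.png",cv2.resize(p[150:400,180:480],None,fx=2.4,fy=2.4))
E
```

```text
time: 2.4
tool_pos: [0.4864, 0.1563, 0.1107]
eef_rot: [0.833, 1.408, -0.82]
ft_force: [-0.5, 0.2, 0.2]
finger_gap: 0.0451
2.4 [0.4864 0.1563 0.1107] psi 29.19 down [ 0.004  0.007 -1.   ] F [-0.54  0.21  0.18] T [0.01  0.038 0.012] gap 0.0451
```

View pics/w2.png

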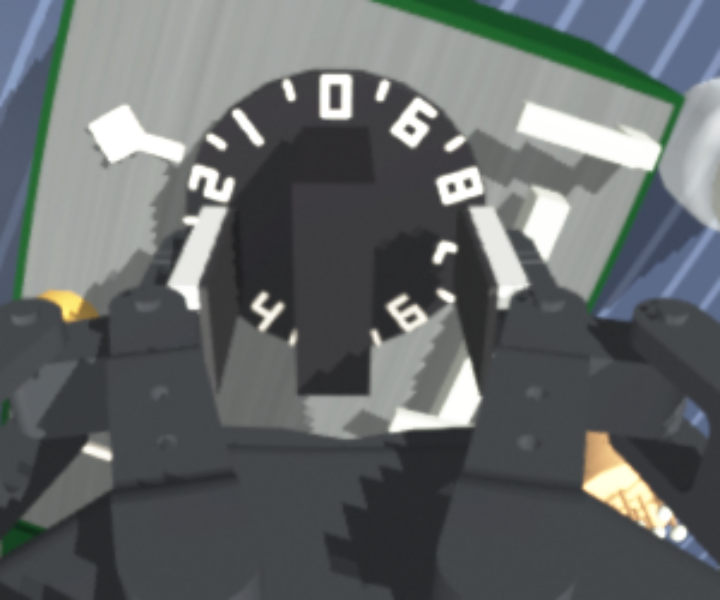

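The bar runs parallel to the pads. It sits about 2 mm left of the jaw centre line (crop column 334 against 347), which agrees with the pose error, so I'll correct that and grip.

```bash
python3 -m jog '[[[-0.042,-0.022,-0.06],0,40],[[0,0,0],0,30]]'; python3 st.py
```

```text
time: 2.65
tool_pos: [0.4856, 0.1554, 0.1108]
eef_rot: [0.835, 1.406, -0.817]
ft_force: [-0.6, 0.4, 0.6]
finger_gap: 0.0305
2.65 [0.4856 0.1554 0.1108] psi 29.16 down [ 0.007  0.009 -1.   ] F [-0.64  0.35  0.65] T [-0.055  0.002 -0.001] gap 0.0305
```

```bash
python3 -m jog '[[[-0.04,-0.01,-0.1],0,25],[[0,0,0],0,22]]'; python3 st.py
```

```text
time: 2.85
tool_pos: [0.4839, 0.1551, 0.1066]
eef_rot: [0.837, 1.405, -0.816]
ft_force: [-0.7, -0.7, -0.2]
finger_gap: 0.0218
2.85 [0.4839 0.1551 0.1066] psi 29.16 down [ 0.009  0.01  -1.   ] F [-0.65 -0.67 -0.23] T [-0.016  0.093 -0.035] gap 0.0218
```

Well centred. Closing gently.

```bash
python3 -m jog '[[[0,0,0],0,10],[[0,0,0],0,10],[[0,0,0],0,10]]' 25; python3 st.py
```

```text
time: 3.15
tool_pos: [0.4839, 0.155, 0.107]
eef_rot: [0.837, 1.405, -0.816]
ft_force: [1.8, -0.9, -2.6]
finger_gap: 0.0141
3.15 [0.4839 0.155  0.107 ] psi 29.16 down [ 0.009  0.009 -1.   ] F [ 1.81 -0.93 -2.65] T [-0.154 -0.006  0.027] gap 0.0141
```

```bash
python3 -m jog '[[[0,0,0],-2,10],[[0,0,0],-3,10],[[0,0,0],-3,10],[[0,0,0],-3,10],[[0,0,0],-3,10]]'; python3 st.py
```

```text
time: 3.65
tool_pos: [0.4836, 0.1549, 0.107]
eef_rot: [1.033, 1.313, -1.014]
ft_force: [0.7, 0.3, -0.5]
finger_gap: 0.0136
3.65 [0.4836 0.1549 0.107 ] psi 14.23 down [ 0.01   0.007 -1.   ] F [ 0.74  0.25 -0.46] T [-0.173  0.274  0.009] gap 0.0136
```

```bash
python3 -m jog '[[[0,0,0],-3,10],[[0,0,0],-3,10],[[0,0,0],-3,10],[[0,0,0],-3,10]]'; python3 st.py;python3 -m jog '[[[0,0,0],-3,10],[[0,0,0],-3,10],[[0,0,0],-2.5,10]]'; python3 st.py; python3 - <<'E'
from h import *
s=ctrl.read_state();p,d=viewer.read_camera("wrist");cv2.imwrite("pics/w3.png",cv2.resize(p[150:400,180:480],None,fx=2.4,fy=2.4))
E
```

```text
time: 4.05
tool_pos: [0.4832, 0.1548, 0.107]
eef_rot: [1.201, 1.215, -1.183]
ft_force: [-0.1, -0.3, -1.4]
finger_gap: 0.0135
4.05 [0.4832 0.1548 0.107 ] psi 1.3 down [ 0.01   0.004 -1.   ] F [-0.11 -0.25 -1.38] T [-0.112  0.276  0.06 ] gap 0.0135
time: 4.35
tool_pos: [0.4829, 0.1548, 0.107]
eef_rot: [1.317, 1.136, -1.301]
ft_force: [-1.4, -0.7, -1.5]
finger_gap: 0.0135
4.35 [0.4829 0.1548 0.107 ] psi -7.89 down [ 0.01   0.003 -1.   ] F [-1.37 -0.72 -1.49] T [-0.119  0.277  0.03 ] gap 0.0135
```

View pics/w3.png

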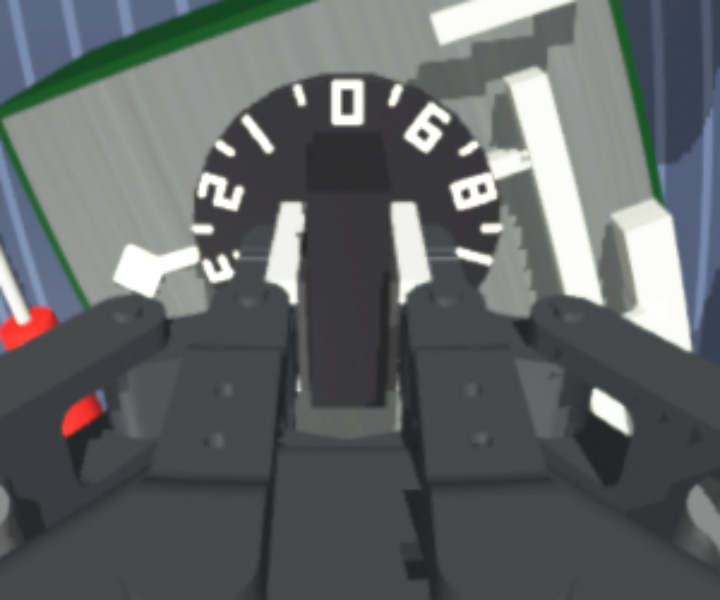

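"3" is at the index mark (crop (215,268), mark tip (197,255)). Now I'll release, rise, and go to the right dial.

```bash
python3 -m jog '[[[0,0,0],0,45],[[0,0,0],0,45],[[0,0,0.4],0,45],[[0,0,0.7],0,45],[[0,0,0.6],0,45],[[0.04,-0.2,0.3],8,45],[[0.04,-0.2,0],8,45],[[0.04,-0.2,0],8,45],[[0.04,-0.2,0],8,45],[[0.04,-0.2,0],8,45],[[0.04,-0.2,0],8,45],[[0.04,-0.2,0],8,45],[[0.04,-0.2,0],8,45],[[0.04,-0.2,0],8,45],[[0.04,-0.15,0],8,45],[[0,0,0],0,45]]'; python3 st.py; python3 - <<'E'
from h import *
s=ctrl.read_state();p,d=viewer.read_camera("wrist");cv2.imwrite("pics/w4.png",p);cv2.imwrite("pics/w4c.png",cv2.resize(p[100:350,180:480],None,fx=2.4,fy=2.4,interpolation=cv2.INTER_CUBIC))
np.savez("pics/w4.npz",pos=s["tool_pos"],rot=s["eef_rot"])
E
```

```text
time: 6.0
tool_pos: [0.5038, 0.0533, 0.2126]
eef_rot: [0.208, 1.56, -0.185]
ft_force: [-0.3, -0.3, -0.0]
finger_gap: 0.0452
6.0 [0.5038 0.0533 0.2126] psi 75.66 down [ 0.003  0.014 -1.   ] F [-0.3  -0.3  -0.02] T [-0.007 -0.001  0.061] gap 0.0452
```

View pics/w4.png

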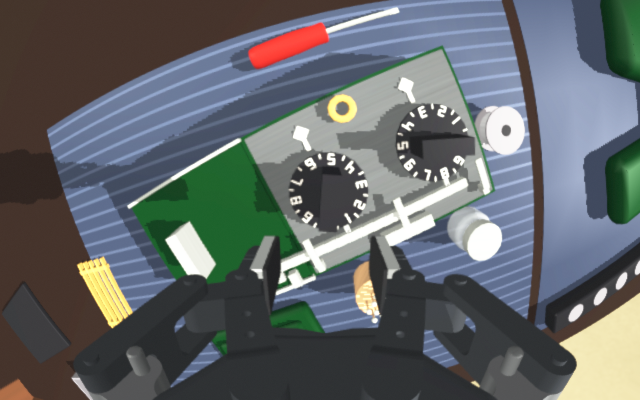

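View pics/w4c.png

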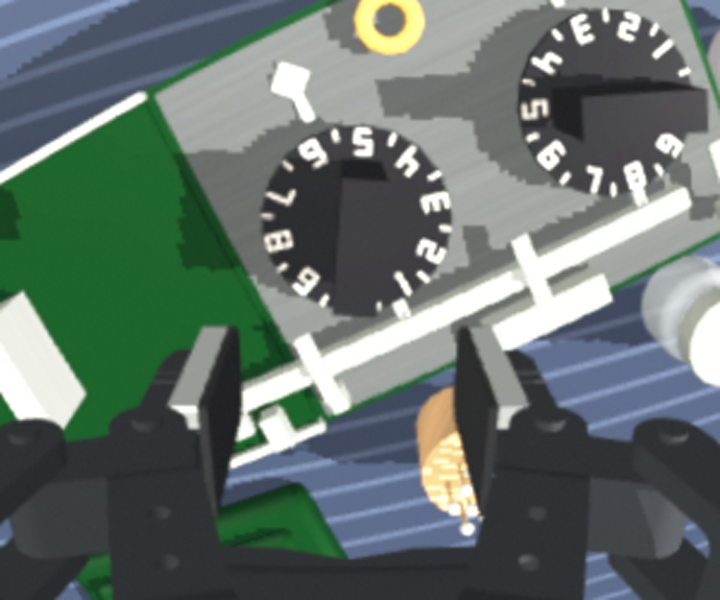

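```bash
python3 - <<'E'
from dials import *
s=np.load("pics/w4.npz");pose=(s["pos"],s["rot"])
c=lambda u,v:(180+u/2.4-.3,100+v/2.4-.3)
B={k:c(*v) for k,v in {6:(314,153),5:(364,143),4:(406,160),3:(435,203),2:(430,251),1:(401,284),7:(284,196),8:(278,241),9:(306,282)}.items()}
A={k:c(*v) for k,v in {1:(663,47),2:(629,25),3:(582,27),4:(546,63),5:(535,109),6:(551,155),7:(594,180),8:(635,177)}.items()}
for yaw in (.197,.2055):
  a,ea=dial(pose,A,yaw);b,eb=dial(pose,B,yaw)
  v=a[:2]-b[:2];print(a,ea,a[2]%(2*np.pi),b,eb,np.linalg.norm(v),np.arctan2(-v[0],v[1]))
E
```

```text
[ 0.48460531  0.15583417  5.03052661 -0.02870963] 0.0009428726442825486 5.030526607061365 [0.50483748 0.05774742 3.64830809 0.02816834] 0.0008016869810525841 0.10015164662361471 0.20341525005660885
[0.48460531 0.15583417 1.89743395 0.02870963] 0.0009428726442825576 1.8974339541163334 [0.50483748 0.05774742 3.65680809 0.02816834] 0.0008016869810525997 0.10015164662126495 0.20341525002817734
```

```bash
python3 -m jog '[[[0.01,0.06,-0.6],-1.7,45],[[0,0.02,-0.6],-1.6,45],[[0,0,0],0,40]]'; python3 st.py
```

```text
time: 6.35
tool_pos: [0.5047, 0.0593, 0.152]
eef_rot: [0.27, 1.551, -0.245]
ft_force: [-1.3, 0.5, -0.2]
finger_gap: 0.04
6.35 [0.5047 0.0593 0.152 ] psi 71.22 down [ 0.007  0.015 -1.   ] F [-1.32  0.45 -0.23] T [-0.025  0.012  0.042] gap 0.04
```

```bash
python3 -m jog '[[[0,-0.03,-0.3],0.6,40],[[0,-0.01,-0.3],0.6,40],[[0,0,-0.2],0,35],[[0,0,0],0,30]]'; python3 st.py
```

```text
time: 6.75
tool_pos: [0.5058, 0.0592, 0.1143]
eef_rot: [0.258, 1.55, -0.232]
ft_force: [0.0, -0.1, 0.1]
finger_gap: 0.0302
6.75 [0.5058 0.0592 0.1143] psi 72.1 down [ 0.009  0.015 -1.   ] F [ 0.03 -0.06  0.12] T [-0.044  0.037  0.001] gap 0.0302
```

```bash
python3 -m jog '[[[-0.025,-0.04,-0.16],0.3,30],[[0,0,0],0,26]]'; python3 st.py; python3 - <<'E'
from h import *
p,d=viewer.read_camera("wrist");cv2.imwrite("pics/w5.png",cv2.resize(p[150:400,180:480],None,fx=2.4,fy=2.4))
E
```

```text
time: 6.95
tool_pos: [0.5051, 0.0574, 0.1072]
eef_rot: [0.255, 1.549, -0.228]
ft_force: [-0.5, -1.1, -0.3]
finger_gap: 0.0259
6.95 [0.5051 0.0574 0.1072] psi 72.35 down [ 0.01   0.016 -1.   ] F [-0.5  -1.14 -0.31] T [ 0.001  0.048 -0.028] gap 0.0259
```

View pics/w5.png

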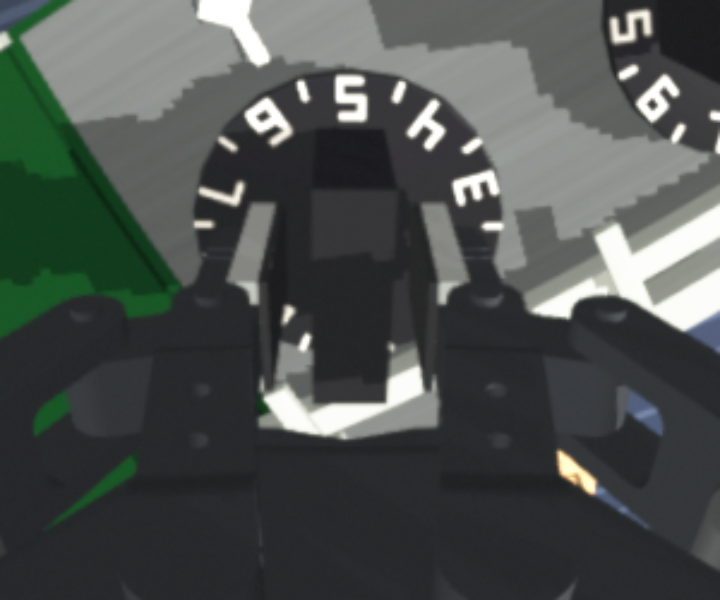

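The bar is centred (crop column ~350) and aligned between the pads. Closing.

```bash
python3 -m jog '[[[0,0,0],0,10],[[0,0,0],0,10],[[0,0,0],0,10]]' 25; python3 st.py
```

```text
time: 7.3
tool_pos: [0.5057, 0.0576, 0.1083]
eef_rot: [0.256, 1.548, -0.228]
ft_force: [2.5, 0.8, -9.5]
finger_gap: 0.0137
7.3 [0.5057 0.0576 0.1083] psi 72.33 down [ 0.012  0.016 -1.   ] F [ 2.49  0.77 -9.46] T [-0.431 -0.374  0.009] gap 0.0137
```

```bash
python3 -m jog '[[[0,0,0],-2,10],[[0,0,0],-3,10],[[0,0,0],-3,10],[[0,0,0],-3,10],[[0,0,0],-3,10],[[0,0,0],-3,10]]'; python3 st.py;python3 -m jog '[[[0,0,0],-3,10],[[0,0,0],-3,10],[[0,0,0],-3,10],[[0,0,0],-3,10],[[0,0,0],-3,10],[[0,0,0],-3,10]]'; python3 st.py;
```

```text
time: 7.9
tool_pos: [0.5053, 0.0568, 0.1083]
eef_rot: [0.501, 1.503, -0.477]
ft_force: [1.1, 0.2, -5.8]
finger_gap: 0.0137
7.9 [0.5053 0.0568 0.1083] psi 54.14 down [ 0.015  0.011 -1.   ] F [ 1.06  0.25 -5.77] T [-0.6    0.042  0.074] gap 0.0137
time: 8.5
tool_pos: [0.5047, 0.0561, 0.1082]
eef_rot: [0.76, 1.424, -0.742]
ft_force: [1.0, -0.3, -6.2]
finger_gap: 0.0137
8.5 [0.5047 0.0561 0.1082] psi 34.72 down [ 0.017  0.005 -1.   ] F [ 0.98 -0.3  -6.21] T [-0.497  0.139  0.053] gap 0.0137
```

```bash
python3 -m jog '[[[0,0.01,0],-2,10],[[0,0.01,0],-1.5,10],[[0,0.01,0],-1,10],[[0,0,0],0,10]]'; python3 st.py; python3 - <<'E'
from h import *
p,d=viewer.read_camera("wrist");cv2.imwrite("pics/w6.png",cv2.resize(p[150:400,180:480],None,fx=2.4,fy=2.4))
p,d=viewer.read_camera("top");cv2.imwrite("pics/t6.png",cv2.resize(p[165:295,200:365],None,fx=4.5,fy=4.5))
E
```

```text
time: 8.9
tool_pos: [0.5045, 0.056, 0.1083]
eef_rot: [0.828, 1.396, -0.813]
ft_force: [2.1, -1.1, -6.5]
finger_gap: 0.0135
8.9 [0.5045 0.056  0.1083] psi 29.48 down [ 0.017  0.001 -1.   ] F [ 2.06 -1.11 -6.54] T [-0.358 -0.026  0.033] gap 0.0135
```

View pics/w6.png

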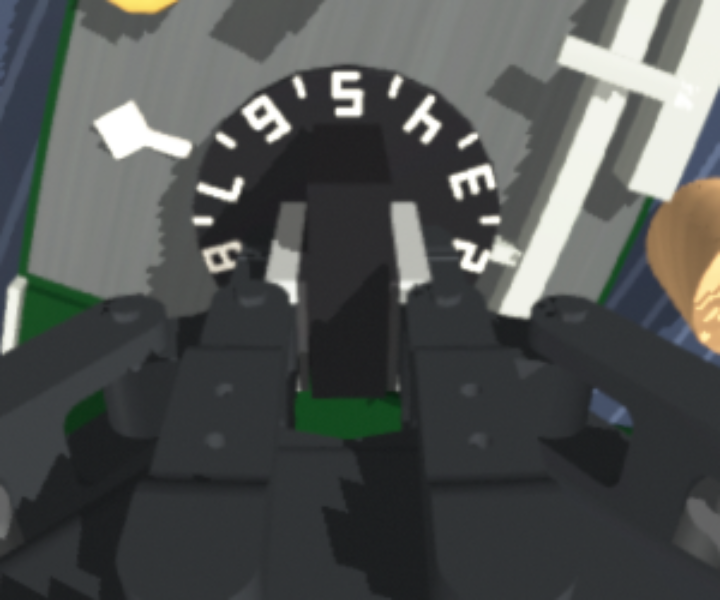

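View pics/t6.png

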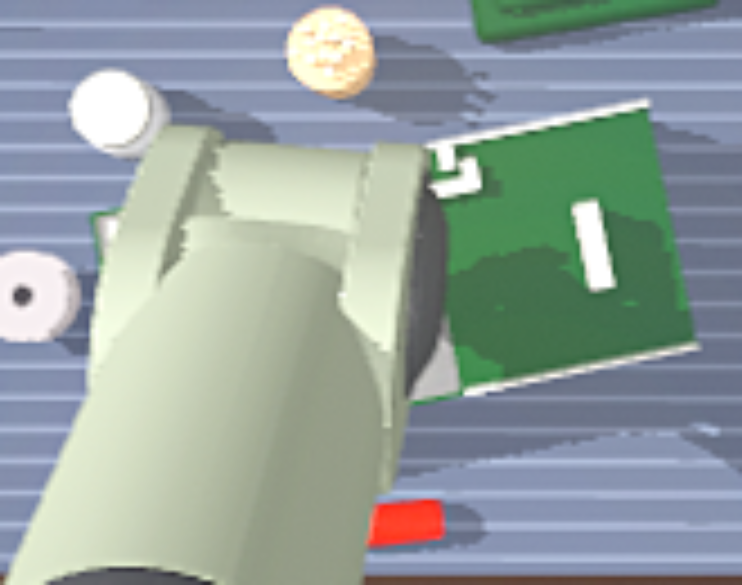

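The tooth is visible in the top view at crop (468,175), so I can watch it for the 8 mm drop. Easing on slowly.

```bash
cat > tooth.py <<'E'
from h import *
p,d=viewer.read_camera("top");g=cv2.cvtColor(p,cv2.COLOR_BGR2GRAY)
r=g[190:220,302:312].astype(float);m=r>150
ys,xs=np.nonzero(m);print("tooth px",xs.mean().round(2)+302,ys.mean().round(2)+190,m.sum())
import sys
if len(sys.argv)>1: cv2.imwrite(f"pics/{sys.argv[1]}.png",cv2.resize(p[165:295,200:365],None,fx=4.5,fy=4.5))
E
python3 tooth.py
python3 -m jog '[[[0,0.01,0],-0.9,10],[[0,0.01,0],-0.9,10],[[0,0.01,0],-0.9,10],[[0,0,0],-0.9,10]]'; python3 st.py;python3 tooth.py
```

```text
tooth px 305.39 197.72 80
time: 9.45
tool_pos: [0.5043, 0.0559, 0.1083]
eef_rot: [0.878, 1.374, -0.865]
ft_force: [0.9, -1.9, -5.4]
finger_gap: 0.0138
9.45 [0.5043 0.0559 0.1083] psi 25.67 down [ 0.016 -0.001 -1.   ] F [ 0.92 -1.87 -5.41] T [-0.422  0.083  0.059] gap 0.0138
tooth px 305.35 197.64 80
```

```bash
python3 -m jog '[[[0,0.01,0],-0.9,10],[[0,0.01,0],-0.9,10],[[0,0.01,0],-0.9,10]]'; python3 st.py;python3 tooth.py
```

```text
time: 9.8
tool_pos: [0.5041, 0.056, 0.1083]
eef_rot: [0.916, 1.355, -0.906]
ft_force: [0.9, -6.7, -4.9]
finger_gap: 0.0136
9.8 [0.5041 0.056  0.1083] psi 22.69 down [ 0.016 -0.003 -1.   ] F [ 0.93 -6.7  -4.89] T [-1.523  0.132 -0.002] gap 0.0136
tooth px 305.35 197.64 80
```

```bash
python3 -m jog '[[[0,0.01,0],-0.9,10],[[0,0.01,0],-0.9,10]]'; python3 st.py;python3 tooth.py
```

```text
time: 10.05
tool_pos: [0.504, 0.0559, 0.1083]
eef_rot: [0.941, 1.342, -0.933]
ft_force: [1.6, -6.2, -5.0]
finger_gap: 0.0137
10.05 [0.504  0.0559 0.1083] psi 20.67 down [ 0.016 -0.005 -1.   ] F [ 1.6  -6.17 -5.03] T [-1.418  0.109  0.024] gap 0.0137
tooth px 305.31 197.59 81
```

```bash
python3 -m jog '[[[0,0,0],-0.9,10],[[0,0,0],-0.9,10]]'; python3 st.py;python3 tooth.py
```

```text
time: 10.3
tool_pos: [0.5039, 0.0559, 0.1083]
eef_rot: [0.967, 1.33, -0.96]
ft_force: [0.1, -3.6, -6.5]
finger_gap: 0.0135
10.3 [0.5039 0.0559 0.1083] psi 18.68 down [ 0.015 -0.006 -1.   ] F [ 0.09 -3.61 -6.5 ] T [-0.723  0.191  0.043] gap 0.0135
tooth px 305.35 197.64 80
```

```bash
python3 -m jog '[[[0,0,0],-0.9,10],[[0,0,0],-0.9,10]]'; python3 st.py;python3 tooth.py
```

```text
time: 10.55
tool_pos: [0.5039, 0.0558, 0.1083]
eef_rot: [0.993, 1.317, -0.986]
ft_force: [1.2, -4.0, -4.1]
finger_gap: 0.0134
10.55 [0.5039 0.0558 0.1083] psi 16.7 down [ 0.015 -0.006 -1.   ] F [ 1.17 -4.03 -4.12] T [-0.855  0.228  0.058] gap 0.0134
tooth px 305.3 197.71 82
```

```bash
python3 -m jog '[[[0,0,0],-0.9,10],[[0,0,0],-0.8,10]]'; python3 st.py;python3 tooth.py
```

```text
time: 10.8
tool_pos: [0.5038, 0.0558, 0.1083]
eef_rot: [1.017, 1.305, -1.011]
ft_force: [0.6, -4.2, -4.4]
finger_gap: 0.0134
10.8 [0.5038 0.0558 0.1083] psi 14.83 down [ 0.015 -0.007 -1.   ] F [ 0.6  -4.17 -4.41] T [-0.811  0.271 -0.005] gap 0.0134
tooth px 305.39 197.72 80
```

```bash
python3 -m jog '[[[0,0,0],-0.8,10],[[0,0,0],-0.8,10]]'; python3 st.py;python3 tooth.py
```

```text
time: 11.05
tool_pos: [0.5037, 0.0558, 0.1083]
eef_rot: [1.04, 1.293, -1.034]
ft_force: [-0.4, -4.5, -4.2]
finger_gap: 0.0137
11.05 [0.5037 0.0558 0.1083] psi 13.07 down [ 0.014 -0.007 -1.   ] F [-0.38 -4.46 -4.24] T [-0.8    0.414  0.016] gap 0.0137
tooth px 305.31 197.92 83
```

```bash
python3 -m jog '[[[0,0,0],-0.8,10]]'; python3 st.py;python3 tooth.py t7
```

```text
time: 11.2
tool_pos: [0.5037, 0.0558, 0.1083]
eef_rot: [1.051, 1.286, -1.046]
ft_force: [-0.0, -3.5, -3.5]
finger_gap: 0.0137
11.2 [0.5037 0.0558 0.1083] psi 12.18 down [ 0.014 -0.007 -1.   ] F [-0.   -3.51 -3.53] T [-0.829  0.389 -0.05 ] gap 0.0137
tooth px 305.31 198.01 83
```

View pics/t7.png

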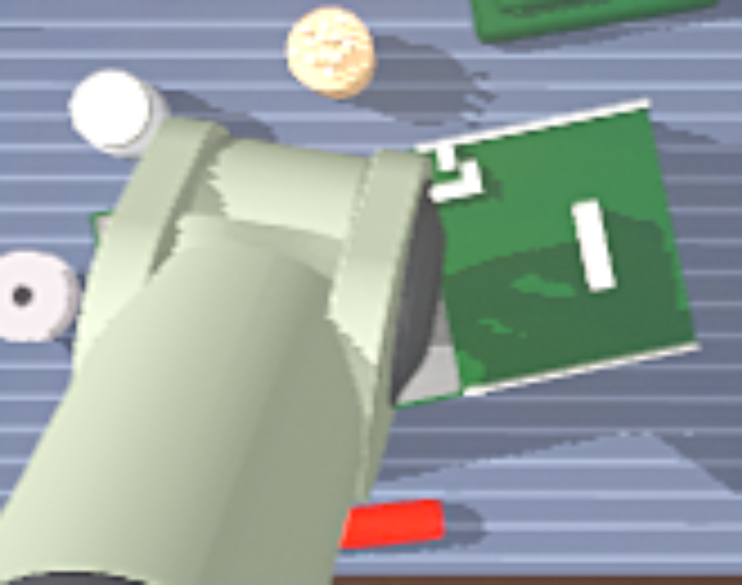

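The tooth looks to have shifted by about 1 px (2–3 mm), so the nose may be starting into the gate. I'll hold and look closer.

```bash
python3 -m jog '[[[0,0,0],0,10]]'; python3 st.py;python3 - <<'E'
from h import *
p,d=viewer.read_camera("wrist");cv2.imwrite("pics/w8.png",cv2.resize(p[150:400,180:480],None,fx=2.4,fy=2.4))
q,d=viewer.read_camera("top");a=cv2.imread("pics/top0.png")
cv2.imwrite("pics/t8.png",cv2.resize(np.hstack([a[185:225,285:325],q[185:225,285:325]]),None,fx=9,fy=9,interpolation=cv2.INTER_NEAREST))
E
```

```text
time: 11.35
tool_pos: [0.5036, 0.0557, 0.1083]
eef_rot: [1.053, 1.286, -1.048]
ft_force: [0.7, -4.4, -3.1]
finger_gap: 0.014
11.35 [0.5036 0.0557 0.1083] psi 12.07 down [ 0.014 -0.007 -1.   ] F [ 0.69 -4.43 -3.14] T [-0.824  0.337 -0.036] gap 0.014
```

View pics/w8.png

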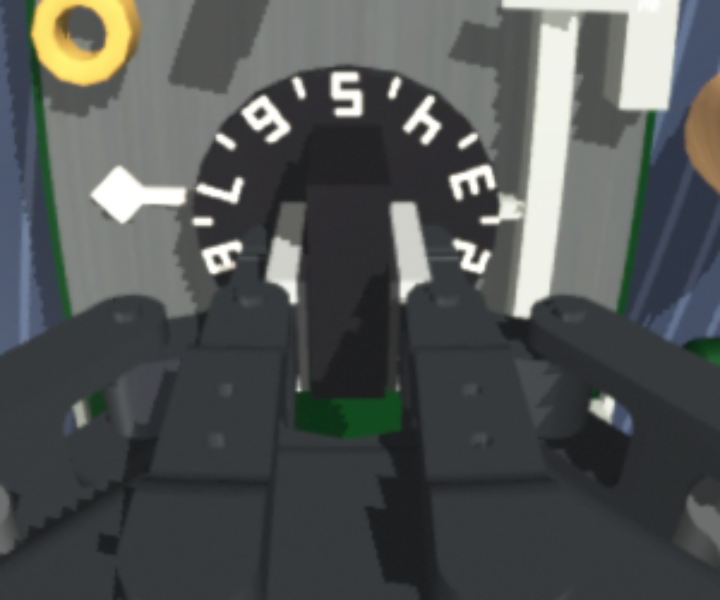

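View pics/t8.png

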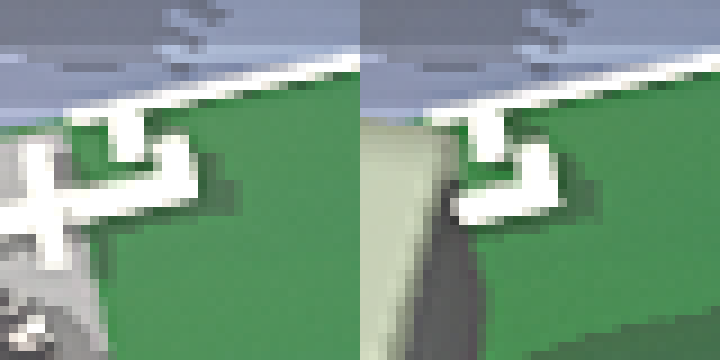

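The tooth has moved about 1 px (~2.6 mm of 8), so the nose is starting into the gate but hasn't dropped. Continuing one small row at a time.

```bash
python3 -m jog '[[[0,0,0],-0.6,10]]' >/dev/null; python3 st.py;python3 tooth.py
```

```text
11.55 [0.5036 0.0558 0.1083] psi 11.48 down [ 0.014 -0.007 -1.   ] F [ 0.56 -3.9  -3.18] T [-0.809  0.419  0.001] gap 0.0136
tooth px 305.36 198.47 83
```

```bash
python3 -m jog '[[[0,0,0],-0.6,10]]' >/dev/null; python3 st.py;python3 tooth.py
```

```text
11.7 [0.5036 0.0558 0.1083] psi 10.79 down [ 0.014 -0.007 -1.   ] F [-0.93 -4.18 -3.69] T [-0.845  0.452  0.056] gap 0.0136
tooth px 305.51 198.84 82
```

```bash
python3 -m jog '[[[0,0,0],-0.6,10]]' >/dev/null; python3 st.py;python3 tooth.py t9; python3 - <<'E'
import cv2,numpy as np
from h import *
q,d=viewer.read_camera("top");a=cv2.imread("pics/top0.png")
cv2.imwrite("pics/t9c.png",cv2.resize(np.hstack([a[185:225,285:325],q[185:225,285:325]]),None,fx=9,fy=9,interpolation=cv2.INTER_NEAREST))
E
```

```text
11.85 [0.5036 0.0558 0.1083] psi 10.09 down [ 0.014 -0.008 -1.   ] F [-1.56 -4.02 -2.83] T [-0.845  0.513  0.065] gap 0.0136
tooth px 305.51 198.84 82
```

View pics/t9c.png

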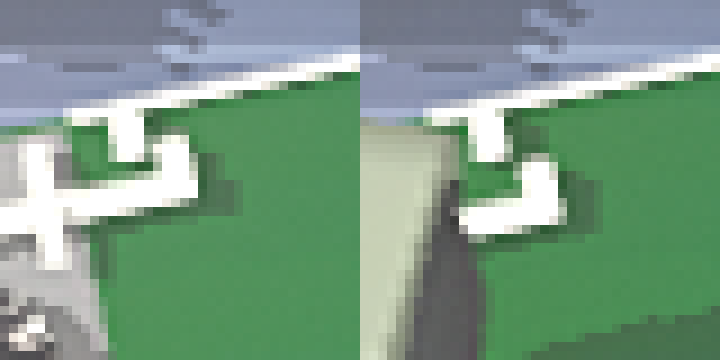

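```bash
python3 - <<'E'
from h import *
q,d=viewer.read_camera("top");a=cv2.imread("pics/top0.png")
# sub-pixel bottom edge of the tooth/bar per column
for u in range(299,307):
    o=[]
    for im in (a,q):
        g=cv2.cvtColor(im,cv2.COLOR_BGR2GRAY).astype(float)[196:218,u]
        k=int(np.argmax(g>150)+0); 
        # last bright row
        br=np.nonzero(g>160)[0].max(); lo=g[br+1:br+4].min(); hi=250
        t=(hi+lo)/2; i=br-1
        while g[i]>t:i+=1
        o.append(196+i-1+(g[i-1]-t)/(g[i-1]-g[i]))
    print(u,np.round(o,2),round(o[1]-o[0],2))
# expected shift for 8 mm along box -x at z 93mm
c=viewer.get_calibration("top");T=np.linalg.inv(c["cam_to_world"])
def proj(p):
    x=T[:3,:3]@p+T[:3,3];return np.array([c["K"][0,0]*x[0]/-x[2]+c["K"][0,2],c["K"][1,1]*-x[1]/-x[2]+c["K"][1,2]])
y=.201;Rz=np.array([[np.cos(y),-np.sin(y)],[np.sin(y),np.cos(y)]]);o=np.array([.5085,.0375])
for x in (.053,.045):print(proj(np.r_[o+Rz@[x,-.058],.093]))
E
python3 st.py
```

```text
299 [208.34 210.54] 2.2
300 [207.82 210.51] 2.7
301 [207.54 210.45] 2.91
302 [207.51 210.33] 2.82
303 [207.46 209.81] 2.35
304 [207.34 209.54] 2.19
305 [206.84 209.51] 2.68
306 [206.57 209.41] 2.84
[304.55144417 202.86214282]
[305.1396676  205.80007534]
12.0 [0.5036 0.0558 0.1083] psi 10.11 down [ 0.014 -0.008 -1.   ] F [-0.3  -4.46 -3.83] T [-0.796  0.47  -0.062] gap 0.0137
```

```bash
python3 -m jog '[[[0,0,0],0,10],[[0,0,0],0,10],[[0,0,0],0,10]]' >/dev/null; cat > tooth2.py <<'E'
from h import *
q=np.mean([viewer.read_camera("top")[0].astype(float) for _ in range(3)],0);a=cv2.imread("pics/top0.png").astype(float)
g=lambda i:cv2.cvtColor(i.astype(np.uint8),cv2.COLOR_BGR2GRAY).astype(float)
A,Q=g(a),g(q)
# area of bright above/below: integrate tooth columns 303..306 first moment of brightness above green level
for nm,G in(("ref",A),("now",Q)):
    w=np.clip(G[198:215,304:307]-110,0,None);print(nm,(w.sum(1)@np.arange(198,215)/w.sum()).round(2),np.round(w.sum()),G[198:214,304].astype(int),G[198:214,306].astype(int))
E
python3 tooth2.py; python3 st.py
```

```text
ref 203.95 2891.0 [112 130 251 255 255 255 255 255 255 211  86 111 123 122 120 121] [119 116 105 101 156 191 217 255 255 111  95 113 122 121 119 120]
now 205.92 3156.0 [115  96  97  86 172 255 255 255 255 255 255 255  97  91 118 116] [116 118 117 114 129 202 214 255 255 255 255 225  78  95 118 116]
12.45 [0.5036 0.0558 0.1083] psi 10.12 down [ 0.014 -0.008 -1.   ] F [-1.05 -3.82 -2.95] T [-0.838  0.433 -0.056] gap 0.0134
```

The tooth has moved ~2.7 px (about 7–8 mm) and stayed put over the last 0.6° and a hold, with torque still at friction level. The latch is down, so I'll let go and look closely.

```bash
python3 -m jog '[[[0,0,0],0,45],[[0,0,0],0,45],[[0,0,0],0,45],[[0,0,0.4],0,45],[[0,0,0.6],0,45],[[0,0,0.6],0,45],[[0,-0.4,0.5],0,45],[[0,-0.4,0],0,45],[[0,0,0],0,45]]'; python3 st.py; python3 - <<'E'
from h import *
s=ctrl.read_state();p,d=viewer.read_camera("wrist");cv2.imwrite("pics/w9.png",p);cv2.imwrite("pics/w9c.png",cv2.resize(p[60:310,180:480],None,fx=2.4,fy=2.4,interpolation=cv2.INTER_CUBIC))
np.savez("pics/w9.npz",pos=s["tool_pos"],rot=s["eef_rot"])
E
```

```text
time: 13.35
tool_pos: [0.5048, 0.0175, 0.2184]
eef_rot: [1.079, 1.272, -1.066]
ft_force: [-0.6, 0.6, 0.2]
finger_gap: 0.0449
13.35 [0.5048 0.0175 0.2184] psi 10.35 down [ 0.017 -0.005 -1.   ] F [-0.55  0.6   0.15] T [-0.02   0.041 -0.032] gap 0.0449
```

View pics/w9c.png

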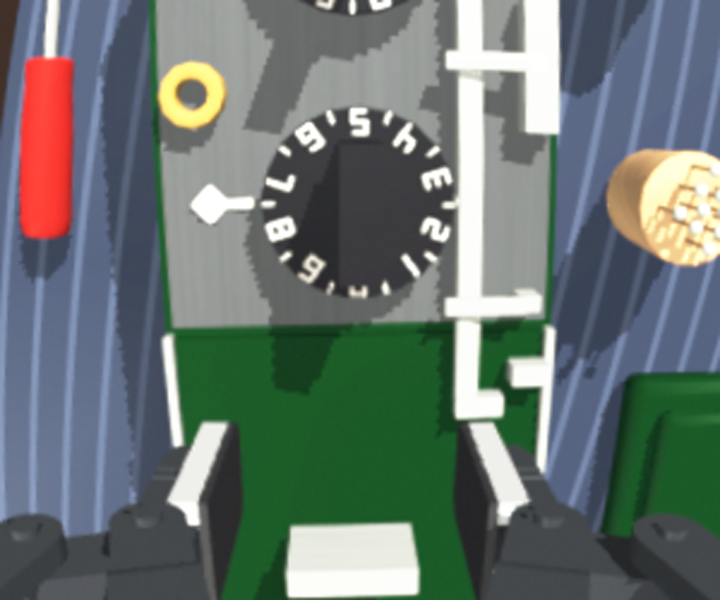

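```bash
python3 tooth2.py
```

```text
ref 203.95 2891.0 [112 130 251 255 255 255 255 255 255 211  86 111 123 122 120 121] [119 116 105 101 156 191 217 255 255 111  95 113 122 121 119 120]
now 206.09 5161.0 [203 206 209 212 213 212 212 213 212 213 213 212 213 212 213 212] [203 206 209 211 213 212 212 212 213 213 212 213 212 212 213 212]
```

```bash
python3 - <<'E'
from dials import *
s=np.load("pics/w9.npz");pose=(s["pos"],s["rot"])
c=lambda u,v:(180+u/2.4-.3,60+v/2.4-.3)
B={k:c(*v) for k,v in {6:(311,137),5:(360,123),4:(404,137),3:(436,180),2:(436,230),1:(411,266),7:(284,182),8:(280,228),9:(312,268)}.items()}
b,eb=dial(pose,B,.203);print(b,eb)
y=.203
for nm,(u,v),z in [("tooth right",(502,404),.093),("tooth left",(456,404),.093),("block left",(508,372),.093),("handle",(352,538),.117)]:
    w=at_z("wrist",*c(u,v),z,pose)[:2]-b[:2]; print(nm,(np.array([np.cos(y)*w[0]+np.sin(y)*w[1],-np.sin(y)*w[0]+np.cos(y)*w[1]])+[0,.02])*1000, at_z("wrist",*c(u,v),z,pose))
E
```

```text
[ 0.50522029  0.05770186  1.58316238 -0.02819393] 0.0009355285290233877
tooth right [ 53.20599391 -57.0182417 ] [ 0.5728613  -0.00700811  0.093     ]
tooth left [ 35.28220886 -56.28921644] [ 0.55515858 -0.00990765  0.093     ]
block left [ 54.92839633 -44.10497154] [0.57194491 0.00598725 0.093     ]
handle [ -5.46859855 -98.98646107] [ 0.52385268 -0.05994387  0.117     ]
```

The tooth spans x = 35–53 mm (dropped would be 36–54, locked 44–62), clear of the lid block. Right dial is at 4.725, between 7 and 8. Now for the lid.

```bash
python3 -m jog '[[[0.04,-0.18,0],-8.1,45],[[0.04,-0.18,0],-8.1,45],[[0.04,-0.18,-0.1],-8.1,45],[[0.04,-0.18,-0.1],-8.1,45],[[0.04,-0.18,-0.1],-8.1,45],[[0.04,-0.18,-0.1],-8.1,45],[[0.04,-0.18,-0.1],-8.1,45],[[0.04,-0.18,-0.1],-8.1,45],[[0.04,-0.18,-0.1],-8.1,45],[[0.04,-0.18,-0.1],-8.1,45],[[0.04,-0.16,-0.1],-8,45],[[0,0,0],0,45]]'; python3 st.py; python3 - <<'E'
from h import *
s=ctrl.read_state();p,d=viewer.read_camera("wrist");cv2.imwrite("pics/w10.png",cv2.resize(p[100:400,140:500],None,fx=2,fy=2))
E
```

```text
time: 14.75
tool_pos: [0.5266, -0.072, 0.1649]
eef_rot: [2.124, 0.148, -2.15]
ft_force: [-0.4, 0.5, 0.5]
finger_gap: 0.045
14.75 [ 0.5266 -0.072   0.1649] psi -81.33 down [-0.011 -0.014 -1.   ] F [-0.45  0.5   0.47] T [-0.     0.002 -0.038] gap 0.045
```

View pics/w10.png

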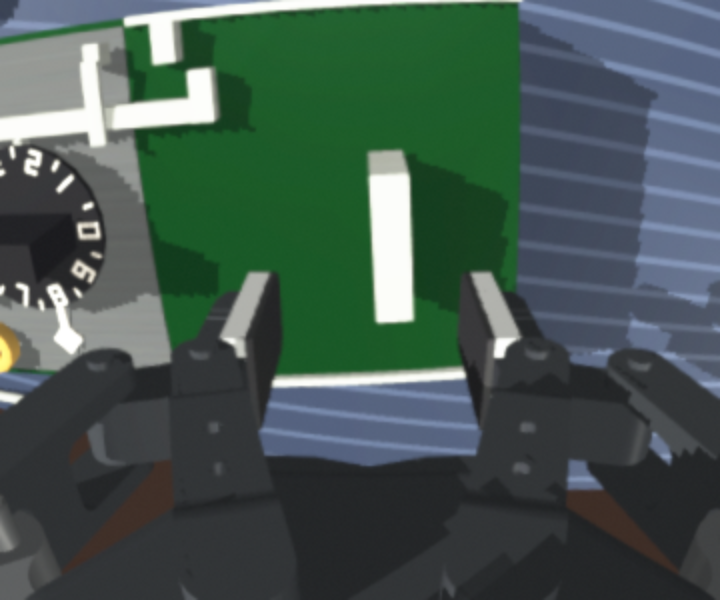

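```bash
python3 -m jog '[[[0,-0.1,-0.15],1.5,45],[[0,-0.06,-0.1],1.4,45],[[0,0,0],0,45]]'; python3 st.py
```

```text
time: 15.1
tool_pos: [0.5267, -0.077, 0.1522]
eef_rot: [2.083, 0.225, -2.11]
ft_force: [0.1, -0.5, -0.3]
finger_gap: 0.0449
15.1 [ 0.5267 -0.077   0.1522] psi -77.07 down [-0.011 -0.013 -1.   ] F [ 0.08 -0.46 -0.25] T [-0.027 -0.001  0.006] gap 0.0449
```

```bash
python3 -m jog '[[[0,-0.07,-0.3],-1.3,45],[[0,0,-0.4],0,45],[[0,0,-0.35],0,45],[[0,0,0],0,40]]'; python3 st.py; python3 - <<'E'
from h import *
s=ctrl.read_state();p,d=viewer.read_camera("wrist");cv2.imwrite("pics/w11.png",cv2.resize(p[100:400,140:500],None,fx=2,fy=2))
E
```

```text
time: 15.5
tool_pos: [0.527, -0.0783, 0.0973]
eef_rot: [2.095, 0.209, -2.119]
ft_force: [-0.8, -0.0, -0.1]
finger_gap: 0.04
15.5 [ 0.527  -0.0783  0.0973] psi -78.07 down [-0.01  -0.012 -1.   ] F [-0.76 -0.04 -0.06] T [ 0.009  0.03  -0.048] gap 0.04
```

View pics/w11.png

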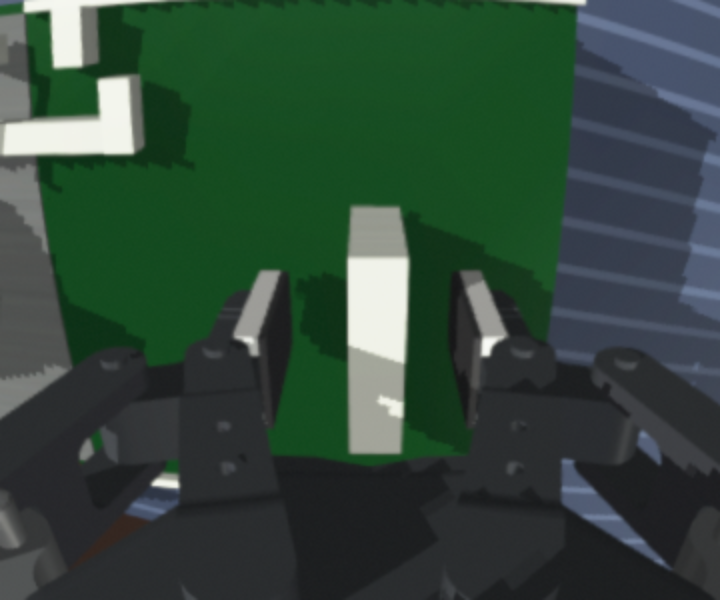

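The handle is centred (column ~377 against 369) and aligned between the pads. I'll grip it.

```bash
python3 -m jog '[[[0,-0.03,0.02],0,25],[[0,0,0],0,8],[[0,0,0],0,8],[[0,0,0],0,8]]' 35; python3 st.py
```

```text
time: 15.95
tool_pos: [0.5276, -0.08, 0.1006]
eef_rot: [2.097, 0.209, -2.117]
ft_force: [2.3, -0.5, -15.3]
finger_gap: 0.0111
15.95 [ 0.5276 -0.08    0.1006] psi -78.07 down [-0.008 -0.012 -1.   ] F [  2.32  -0.5  -15.34] T [-0.    -0.536 -0.271] gap 0.0111
```

```bash
python3 -m jog '[[[0.01,-0.05,0],0,8],[[0.02,-0.1,0],0,8],[[0.02,-0.1,0],0,8]]'; python3 st.py
```

```text
time: 16.25
tool_pos: [0.53, -0.0915, 0.1005]
eef_rot: [2.096, 0.212, -2.118]
ft_force: [-0.3, 2.7, -8.4]
finger_gap: 0.0112
16.25 [ 0.53   -0.0915  0.1005] psi -77.99 down [-0.009 -0.01  -1.   ] F [-0.34  2.69 -8.43] T [ 0.683 -0.07  -0.331] gap 0.0112
```

Past the 4 mm locked limit at only 2.7 N, so the lid is free.

```bash
python3 -m jog '[[[0.03,-0.16,0],0,8],[[0.03,-0.16,0],0,8],[[0.03,-0.16,0],0,8],[[0.03,-0.16,0],0,8],[[0.03,-0.16,0],0,8],[[0.03,-0.16,0],0,8],[[0.03,-0.16,0],0,8],[[0.03,-0.16,0],0,8]]'; python3 st.py
```

```text
time: 17.05
tool_pos: [0.544, -0.1612, 0.1006]
eef_rot: [2.098, 0.213, -2.116]
ft_force: [3.6, 3.0, -9.5]
finger_gap: 0.0117
17.05 [ 0.544  -0.1612  0.1006] psi -78.0 down [-0.008 -0.009 -1.   ] F [ 3.65  3.03 -9.55] T [ 0.989 -0.815 -0.272] gap 0.0117
```

```bash
python3 -m jog '[[[0.02,-0.1,0],0,8],[[0.02,-0.1,0],0,8],[[0.01,-0.06,0],0,8]]'; python3 st.py;python3 -m jog '[[[0.01,-0.05,0],0,8],[[0.01,-0.04,0],0,8]]'; python3 st.py
```

```text
time: 17.35
tool_pos: [0.5472, -0.1765, 0.1006]
eef_rot: [2.099, 0.212, -2.116]
ft_force: [4.3, 4.8, -8.5]
finger_gap: 0.0113
17.35 [ 0.5472 -0.1765  0.1006] psi -78.03 down [-0.007 -0.01  -1.   ] F [ 4.29  4.8  -8.51] T [ 0.918 -0.801 -0.275] gap 0.0113
time: 17.55
tool_pos: [0.5475, -0.1778, 0.1004]
eef_rot: [2.099, 0.222, -2.121]
ft_force: [-6.7, 23.0, 10.4]
finger_gap: 0.0111
17.55 [ 0.5475 -0.1778  0.1004] psi -77.93 down [-0.01  -0.002 -1.   ] F [-6.75 22.99 10.43] T [ 4.573  1.345 -0.449] gap 0.0111
```

The stop is reached: 99.8 mm of travel, 23 N rise. Relax, release and lift off.

```bash
python3 -m jog '[[[0,0,0],0,8],[[0,0,0],0,40],[[0,0,0],0,40],[[0,0,0],0,40],[[0,0,0.3],0,45],[[0,0,0.6],0,45],[[0,0,0.8],0,45],[[0,0,0.8],0,45],[[-0.6,-0.3,0.5],0,45],[[-0.6,-0.6,0],0,45],[[-0.6,-0.6,0],0,45],[[-0.4,-0.6,0],0,45],[[-0.2,-0.6,0],0,45],[[0,0,0],0,45]]'; python3 st.py; python3 - <<'E'
from h import *
p,d=viewer.read_camera("top");cv2.imwrite("pics/t12.png",cv2.resize(p[120:310,180:450],None,fx=2.9,fy=2.9,interpolation=cv2.INTER_CUBIC));cv2.imwrite("pics/t12f.png",p)
p,d=viewer.read_camera("scene");cv2.imwrite("pics/s12.png",p)
E
```

```text
time: 18.95
tool_pos: [0.4197, -0.3226, 0.2678]
eef_rot: [2.103, 0.21, -2.113]
ft_force: [-0.3, 1.1, -1.1]
finger_gap: 0.0451
18.95 [ 0.4197 -0.3226  0.2678] psi -78.09 down [-0.004 -0.01  -1.   ] F [-0.25  1.13 -1.1 ] T [0.003 0.013 0.009] gap 0.0451
```

View pics/t12.png

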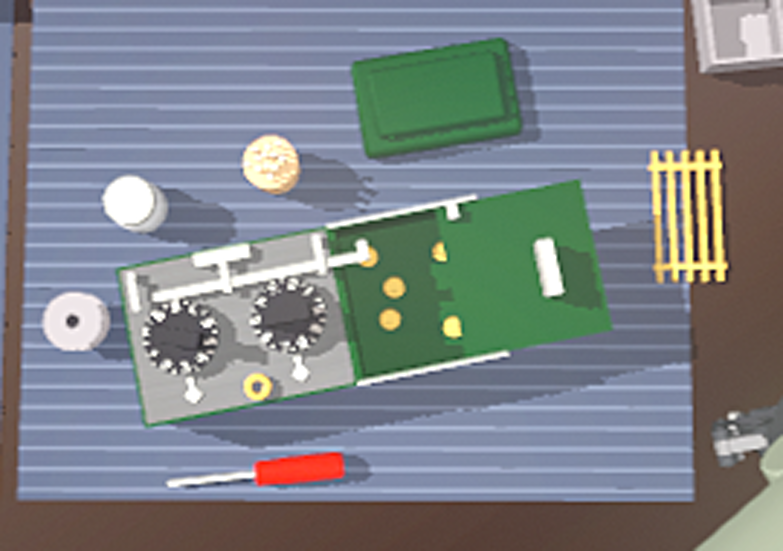

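View pics/s12.png

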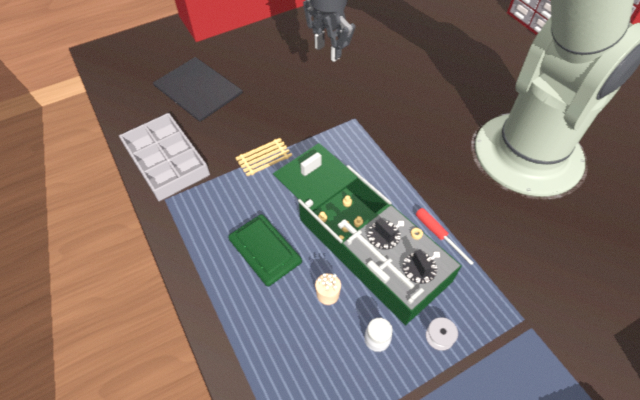

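```bash
python3 - <<'E'
from h import *
a=cv2.imread("pics/top0.png");b=cv2.imread("pics/t12f.png")
h0=at_z("top",594/4.5+200,246/4.5+165,.117);h1=at_z("top",549/2.9+180,267/2.9+120,.117);print("lid mm",np.linalg.norm((h1-h0))*1000)
def sh(n,x0,x1,y0,y1):
    f=lambda i:cv2.cvtColor(i[y0:y1,x0:x1],cv2.COLOR_BGR2GRAY).astype(np.float32)
    print(n,np.round(cv2.phaseCorrelate(f(a),f(b))[0],2),np.abs(f(a)-f(b)).mean().round(1))
sh("spacer",260,278,245,262);sh("driver",234,302,272,292);sh("jar",212,242,176,204);sh("reel",192,220,218,244);sh("swabs",260,288,164,190);sh("hood",298,362,130,178);sh("grille",400,434,168,222)
E
```

```text
lid mm 98.7518633726828
spacer [ 0.07 -0.08] 10.4
driver [-0.04  0.04] 8.9
jar [ 0.01 -0.01] 8.0
reel [-0.    0.47] 10.5
swabs [-0.06  0.58] 8.4
hood [-0.03  0.01] 8.2
grille [0.06 0.05] 13.8
```

```bash
python3 - <<'E'
from h import *
a=cv2.imread("pics/top0.png");b=cv2.imread("pics/t12f.png")
def cen(im,x0,x1,y0,y1,t):
    m=(im[y0:y1,x0:x1,2].astype(int)>t);ys,xs=np.nonzero(m);return xs.mean().round(2),ys.mean().round(2),m.sum()
for n,r in(("reel",(192,220,218,244,215)),("swabs",(260,288,164,190,215)),("jar",(212,242,176,204,215))):
    print(n,cen(a,*r),cen(b,*r))
E
```

```text
reel (np.float64(12.73), np.float64(12.31), np.int64(311)) (np.float64(12.87), np.float64(12.24), np.int64(298))
swabs (np.float64(12.86), np.float64(11.83), np.int64(288)) (np.float64(12.73), np.float64(11.68), np.int64(279))
jar (np.float64(12.33), np.float64(13.19), np.int64(246)) (np.float64(11.92), np.float64(12.88), np.int64(230))
```

The bystanders haven't moved: shifts are within image noise. Dials, latch and lid are as wanted and the arm is clear, so I'm handing in.

```bash
python3 -c "
from plant import ctrl
print(ctrl.job_done())"
```

```text
the job is handed in; nothing more can be done
None
```

The box is open and I've handed the job in; the last state reading before that was at 18.95 s of the 64 s allowed.

- **Left dial:** I set it to 3; it measured about 1.89 rad from the wrist camera (target 1.885).
- **Right dial and latch:** I turned it to 7, then eased on in steps of 0.6–0.9° (under 0.2 rad/s) while watching the latch tooth. I stopped and let go at about 4.73 rad. The measured torque about the dial stayed under 0.1 N m, so nothing was forced. It was read between moves, not during them.
- **Latch dropped:** the wrist camera showed the tooth at x = 35–53 mm of the box, against 36–54 mm expected when dropped. The top camera had first suggested slightly less, about 7 mm of the 8, but its resolution is coarse.
- **Lid:** it slid at about 3–6 N until the stop, where the force rose to about 24 N. Travel was 99.8 mm by the arm and 98.8 mm by the last top picture. I then released it and moved the arm clear.
- **Other things on the bench:** they look unmoved in the last top picture. One image comparison gave about 0.5 px (just over 1 mm) for the reel and the swabs. A second check gave under 0.2 px for those two, and 0.5 px for the jar, which the first had shown as still. I take these as noise, since the arm should not have been near any of them.

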